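Draw the solvent caddy forward from under the rack with the hook

TASK

The caddy of solvent jars is pushed to the back of its spill tray, under the wire rack where a hand does not fit. Take the hook off its rest, catch it behind the caddy's pull bar and draw the caddy forward slowly, without jerking, hauling hard or touching it by hand, until it bears firmly and squarely on the stop bar at the tray's front, and keep that light pull on for a moment. Then unhook without pushing the caddy off the stop, lay the hook back in its rest as you found it, and leave both jars upright and everything else undisturbed.

Things in the scene. Friction and masses are not known exactly. Their poses are not given: they have to be found in the camera images.
- station: Fixed stainless spill tray under a chrome wire rack. Sizes in mm. Origin: on the bench, mid inner face of the tray's front wall; +x runs into the tray, the line the caddy slides on; z up. Inner length 215 (x), inner width 206 (y), floor top 4 above the bench, walls 6 thick, 24 high. The space above the tray's front 47, and before it, is open.
- deck_edge (a point): Middle of the front edge of the rack's wire deck, on its underside, 47 behind the tray's front wall and 167 above the bench. The deck runs 216 back from here (station x) and 170 to either side, and is 8 thick (solid to the touch); posts 18 diameter at station x = 55 and 255, y = +-165, reach 192 above the bench.
- front_wall: The tray's fixed front wall, 6 thick, 24 high; origin and axes as station. Clamped across the tray just behind it is an adjustable black stop bar, 200 wide, 25 high, with brass thumbscrews at its ends. The bar's rear face, where the caddy stops, stands 8 to 28 behind the wall's inner face: its setting differs each time and is not measured. Clamped, it is rigid.
- caddy: Blue open steel caddy, loose, 90 deep (x), 190 wide (y), walls 45 high, 4 thick, one divider. With its jars 0.6 to 1 kg; an unmeasured 2 to 5 N slides it. Origin: centre of underside; -x is its front, with the pull bar. Front face starts 75 to 110 from the tray's front wall, a little askew, 8 play to each side wall. Home: square on the stop bar; a firm light pull bears 5 to 11 N on that.
- caddy_bar (a point): Middle of the caddy's dark pull bar: round bar 8 in diameter, straight for 100 along the caddy's y, its axis 34 before the caddy's front face and 52 above the caddy's underside (56 above the bench). Between bar and front face is an open gap of 30 for the hook. At both ends the bar slopes back to the front face.
- jar_left: Clear glass jar with brown lid in the caddy's left (+y) half, 66 diameter, about 100 high, loose. Origin: centre of its underside.
- jar_right: Amber glass jar with green lid in the caddy's right (-y) half, 66 diameter, about 100 high, loose. Origin: centre of its underside.
- hook: Loose 90 g hand hook lying level in its rest. Origin: mid wooden grip, on the axis; x along the tool to the hook, z up. Grip 90 long (x), 16 wide (y), 22 high. Brass tail 14 diameter, x = -45 to -85. Steel rod 8 diameter, x = 45 to 130, there bent straight down (hook limb, 8 diameter, ends 42 below the axis). Mass centre near the origin.
- hook_tip (a point): Axis of the hook's downturned limb 38 below the tool's axis (at x = 130, z = -38 of the hook; the rounded end lies 4 lower).
- rest: Fixed wooden rest. Origin: on the bench under the mid grip of the resting hook; x along the tool. Base 190 x 70 x 12; two upright 90-degree V forks 12 thick, 43 wide at the mouth, at x = -65 (takes the tail) and 85 (takes the rod), tops 78 high. The hook's axis lies 62 above the bench, x and z as the rest's. The forks centre the hook if let go just above.
- tumbler: Bystander: steel tumbler with brushes, loose, 80 diameter, 115 high, brushes to about 225. Origin: centre of its underside.
- varnish: Bystander: amber jar with black lid, loose, 64 diameter, about 85 high. Origin: centre of its underside.
- spray: Bystander: spray can, loose, 66 diameter, about 190 high. Origin: centre of its underside.
- dish: Bystander: white china colour dish, loose, 68 diameter, 16 high, standing before the tray, below the line of the pull. Origin: centre of its underside.
There are look-alikes about, which are no part of the job. Of the things that look like the caddy, the smaller one is meant.

How it is judged:
On the way, in this order (a step that is already met when the one before it is completed fails the run):
1. the hook is lifted out of its rest (z of hook in the frame of rest above 0.085 m and contact force between the fingers and hook above 1 N), for 0.1 s.
2. the hook pulls on the caddy, which is still back in the tray (contact force between hook and caddy above 1 N and x of caddy_bar in the frame of station above 0.01 m), for 0.1 s.
3. the hook holds the caddy squarely home, bearing on the front stop with 4 to 13 N, for 0.3 s (contact force between hook and caddy above 2 N and contact force between caddy and front_wall between 4 and 13 N and angle between the x axis of caddy and the x axis of station, either way round below 0.015 rad), for 0.3 s.
At the end, for the whole second after the job is handed in: The caddy stands flat and square (within 0.015 rad) in the tray, still in contact with the stop at its front wall, both jars upright in it; the hook lies released and at rest in both forks of its rest, within 15 mm of where it lay, hook pointing down (within 0.25 rad) and the same way round (angle between the x axis of caddy and the x axis of station, either way round below 0.015 rad and contact force between caddy and front_wall above 0.1 N and x of caddy_bar in the frame of station below -0.002 m and z of caddy in the frame of station below 0.007 m and angle between caddy's own z axis and vertical below 0.05 rad and linear speed of each of caddy, hook below 0.01 m/s and horizontal distance between hook and rest below 0.015 m and z of hook in the frame of rest between 0.056 and 0.067 m and angle between hook's own z axis and vertical below 0.25 rad and x of hook_tip in the frame of rest above 0.11 m and contact force between the fingers and hook below 0.1 N and angle between each of jar_left, jar_right's own z axis and vertical below 0.1 rad); the robot touches nothing.
It fails at once if the caddy or its jars are touched by the robot itself (contact force between any of the arm, the fingers and caddy above 0.3 N or contact force between any of the arm, the fingers and jar_left above 0.3 N or contact force between any of the arm, the fingers and jar_right above 0.3 N).
It fails at once if the caddy is jerked (faster than 0.25 m/s), hauled by the hook with more than 18 N, or driven on the front stop with more than 15 N (contact force between hook and caddy above 18 N or contact force between caddy and front_wall above 15 N or linear speed of caddy above 0.25 m/s).
It fails at once if a jar or the caddy tips (angle between any of jar_left, jar_right's own z axis and vertical above 0.25 rad or angle between caddy's own z axis and vertical above 0.15 rad).
It fails at once if the rack or tray is struck by the robot or the hook (more than 8 N) (contact force between any of the arm, the fingers, hook and station above 8 N).
It fails at once if a bystander is shifted more than 10 mm or tipped (distance of any of tumbler, varnish, spray, dish from where it was at the start of the episode above 0.01 m or angle between any of tumbler, spray, varnish's own z axis and vertical above 0.15 rad).
It also fails if it takes over 69 s, if anything falls off the work surface, if the arm or the gripper's body presses on something with over 40 N, if the wrist force passes 120 N, or if a joint passes its speed limit or range.

ROBOT

A 7-joint arm with a two-finger parallel gripper is mounted at the origin on the work surface. World frame = base frame: x ahead of the robot, y to its left, z up, the work surface at z = 0. Lengths are in m, angles in rad, forces in N, time in s.
With the tool pointing down it reaches from about 0.425 to 0.925 m from the base axis. Payload 6.8 kg.
Tool frame: the origin (TCP) lies at the very end of the fingers, on their centre line; the grasp point (between the pads) lies 19 mm behind it; z points along the fingers, y is the line along which they close (so a half turn about z gives the same grasp; the last joint's range is limited). The gripper opens to 85 mm and grips with 20 to 120 N. Pads are 22 mm wide; open, the fingers measure 114 mm over their backs; the gripper's body (76 mm by 85 mm) begins 54 mm behind the grasp point. The pads swing forward as they close: fully open they stand 13 mm farther back than shut.
Start: joints at [-1.303, 0.477, 0.022, 1.555, -0.011, 1.109, -0.083], TCP at [0.248, 0.628, 0.231] pointing down, gripper open.
Joint ranges: [-2.96, 2.96], [-0.34, 2.1], [-1.41, 1.46], [0.24, 2.44], [-1.37, 4.51], [0.17, 1.92], [-2.96, 2.96]. Speed limits (rad/s): [2.39, 2.39, 3.14, 3.14, 3.14, 3.14, 3.14].

INTERFACE

Orientations are given as a unit quaternion [w, x, y, z].
In Python, from station import bot gives the robot as it stands.
- The arm moves only by the tool jog_arm, never from a script. Its argument "motion" is a list of rows, each a list of 7 numbers: the turn, a rotation vector about the tool's x, y, z in rad, then the shift along the tool's x, y, z in mm, then the finger opening in mm, from 0 to 85.4. A call has 1 to 10 rows; each row is the pose to reach, as a shift and turn from the pose commanded when the call began, along the tool's axes at that moment; what a row does not reach only later rows make up. A row lasts 1/8 s, in which the tool goes at most 62.5 mm and 10.7 degrees, less where a joint would pass 70% of its speed; a pose out of reach is approached as far as the arm can. A call with a gripper value outside its range is refused whole. The fingers move at their own pace and stop on an object; "grip_force" is the grip in N (left out, the last holds). Time passes only in rows, so rows that repeat a pose let the fingers close. It gives the time, the measured TCP pose, the force, the opening and the grip force at its end, in the units of the state.
- bot.get_obs(): the state, without advancing time (a new reading comes with each control period).
- bot.read_camera(name): name is "scene" or "top" or "wrist"; returns a dict with "pixels" (420x560x3 uint8, red, green, blue), "camera_matrix" (3x3 intrinsics, pixels), "T" (4x4, takes a point from camera to world coordinates); the wrist camera has in their place "tool_from_camera" (4x4, takes a point from camera to tool coordinates, whose origin is the TCP and whose axes are the flange's). Camera axes: x right, y down, z forward; pixel columns grow to the right and rows downward; lengths in m; the calibration is good to about 2 mm. The wrist camera is an equidistant fisheye: a pixel r from the principal point sees the ray r / f radians off the axis. A picture is of the moment at which its call begins: read the wrist's pose just before it. There is no depth.
- bot.hand_in(): hands the job in; it is judged then, once.
Trained networks look in a picture, given as the dict that the camera call returned (one of the last four; its "shot" number tells which), for a name from the list of things; names that differ only in an ending like _2 or _b are one class to them, and where a whole thing is asked for, a point or a joint stands for the part that bears it (a point fixed in the world has none). Each returns a list of dicts, best first, with "score" (0 to 1); they miss things now and then, are a little off and sometimes report something else, mostly with a low value. They report only what shows in the picture. A call takes as long as a camera call. They do not tell look-alikes from the thing itself.
- bot.spot_in(thing, picture): "xy" ([column, row] in pixels, amid what is visible of it).
- bot.tip_of(thing, picture): "xy" ([column, row] in pixels: a listed point, or the origin of a listed thing).
The state is a dict: "t": time; "q": joint angles; "joint_vel": joint speeds; "joint_torque": joint torques, N m; "eef_pos": TCP position; "tool_rot": TCP orientation; "contact_force": force on the tool from outside, world axes, zero at the start; "torque": the same for the moment, N m; "gripper_width": opening from 0.0 (shut) to 1.0 (fully open); "grasp_force": force on a finger pad.
Only numpy, scipy, OpenCV 4.12 (cv2) and the standard library are available. Lean on these libraries where they do the work, as an engineer would, in place of code of your own. Each camera call takes 0.05 s, during which the arm holds its last target. There are 200 camera calls.

## Working session

There is one attempt and no reset: what is moved stays moved. The work goes in short steps, Python scripts to look and compute and a tool call to move; the robot and the scene stay as the last step left them, time stands still between calls to the robot, and variables do not carry over. Pictures are saved under pics/ and viewed, at most 10 in all, crops included, and the job is handed in when it is done.

Besides the shell and the picture viewer there is one more tool, called after ">>>" as name(argument=value, ...) on one line, values as JSON. jog_arm: Moves the arm, as the interface text tells. Its arguments: {"type":"object","properties":{"motion":{"type":"array"},"grip_force":{"type":"number"}},"required":["motion"]}

```bash
mkdir -p pics; ls; cat > h.py <<'E'
import numpy as np,cv2
from station import bot
def ray(P,xy):
    K=np.array(P["camera_matrix"]);T=np.array(P["T"])
    d=np.linalg.inv(K)@[xy[0],xy[1],1];return T[:3,3],T[:3,:3]@d
def atz(P,xy,z):
    o,d=ray(P,xy);return o+d*(z-o[2])/d[2]
def proj(P,X):
    T=np.linalg.inv(np.array(P["T"]));p=np.array(P["camera_matrix"])@(T[:3,:3]@np.asarray(X)+T[:3,3]);return p[:2]/p[2]
def tri(Pa,a,Pb,b):
    o1,d1=ray(Pa,a);o2,d2=ray(Pb,b)
    s=np.linalg.lstsq(np.c_[d1,-d2],o2-o1,rcond=None)[0]
    p,q=o1+s[0]*d1,o2+s[1]*d2;return (p+q)/2,np.linalg.norm(p-q)
E
python3 - <<'E'
from h import *
np.set_printoptions(precision=4,suppress=True)
S=bot.read_camera("scene");T=bot.read_camera("top")
cv2.imwrite("pics/s.png",S["pixels"][:,:,::-1]);cv2.imwrite("pics/t.png",T["pixels"][:,:,::-1])
import pickle;pickle.dump((S,T),open("st.pkl","wb"))
for n in "station deck_edge front_wall caddy caddy_bar jar_left jar_right hook hook_tip rest tumbler varnish spray dish".split():
    for l,P in (("S",S),("T",T)):
        print(n,l,[(np.round(r["xy"]).tolist(),round(r["score"],2)) for r in bot.tip_of(n,P)[:4]])
print(bot.get_obs())
E
```

```text
pics
station S [([306.0, 205.0], 0.64), ([180.0, 153.0], 0.24)]
station T [([283.0, 171.0], 0.92)]
deck_edge S [([325.0, 173.0], 0.57)]
deck_edge T [([288.0, 142.0], 0.7)]
front_wall S [([311.0, 206.0], 0.62)]
front_wall T [([284.0, 168.0], 0.63), ([171.0, 213.0], 0.54)]
caddy S [([287.0, 392.0], 0.78), ([350.0, 172.0], 0.59)]
caddy T [([290.0, 117.0], 0.7), ([377.0, 286.0], 0.56)]
caddy_bar S [([304.0, 343.0], 0.97), ([328.0, 181.0], 0.9), ([338.0, 159.0], 0.55)]
caddy_bar T [([366.0, 257.0], 0.62)]
jar_left S []
jar_left T [([364.0, 139.0], 0.66), ([274.0, 118.0], 0.63), ([169.0, 213.0], 0.2)]
jar_right S [([365.0, 184.0], 0.61), ([372.0, 314.0], 0.29), ([329.0, 182.0], 0.17)]
jar_right T [([309.0, 119.0], 0.9)]
hook S [([173.0, 143.0], 0.77)]
hook T [([159.0, 216.0], 0.9)]
hook_tip S [([203.0, 119.0], 0.81)]
hook_tip T [([161.0, 171.0], 0.66), ([276.0, 116.0], 0.31), ([287.0, 167.0], 0.18)]
rest S [([177.0, 155.0], 0.55), ([370.0, 314.0], 0.23)]
rest T [([167.0, 213.0], 0.85), ([283.0, 170.0], 0.28)]
tumbler S [([373.0, 312.0], 0.58)]
tumbler T [([385.0, 196.0], 0.75), ([289.0, 145.0], 0.49), ([276.0, 210.0], 0.24)]
varnish S []
varnish T [([220.0, 124.0], 0.95)]
spray S [([399.0, 239.0], 0.72)]
spray T [([366.0, 140.0], 0.56)]
dish S [([261.0, 229.0], 0.85)]
dish T [([274.0, 207.0], 0.9), ([306.0, 121.0], 0.46)]
{'t': 1.5, 'q': array([-1.3031,  0.4771,  0.0224,  1.5554, -0.0115,  1.1093, -0.0831]), 'joint_vel': array([-0.0011,  0.    ,  0.0005,  0.0009, -0.0001,  0.001 ,  0.0004]), 'joint_torque': array([ -0.0008, -59.6296,   1.6057, -28.1554,   0.0124,   0.0015,
         0.    ]), 'eef_pos': array([0.2478, 0.6279, 0.2313]), 'tool_rot': array([ 0.    ,  0.1868,  0.9824, -0.    ]), 'contact_force': array([-0.37  , -0.1301,  0.3883]), 'torque': array([-0.0201, -0.0232,  0.0434]), 'grasp_force': 0.0, 'gripper_width': 0.9968123264905431}
```

View pictures.

View pics/s.png

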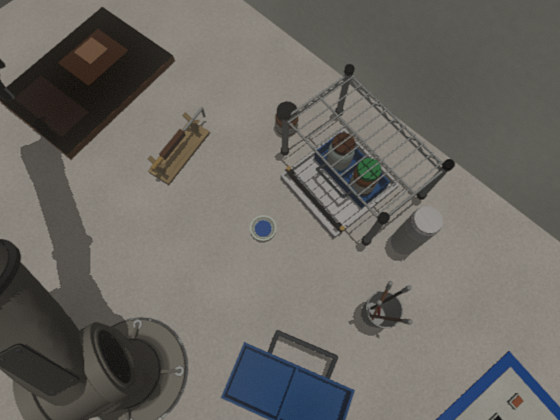

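View pics/t.png

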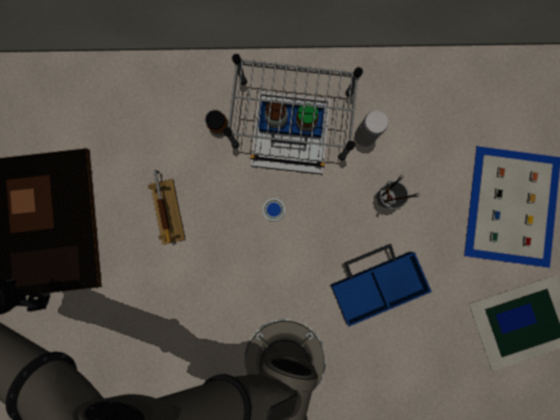

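```bash
python3 - <<'E'
from h import *
import pickle
np.set_printoptions(precision=4,suppress=True)
S,T=pickle.load(open("st.pkl","rb"))
print("cams",S["T"][:,3],T["T"][:,3])
for n,z,s,t in [("hook",.062,(173,143),(159,216)),("tip",.024,(203,119),(161,171)),("rest",0,(177,155),(167,213)),("station",0,(306,205),(283,171)),("deck",.167,(325,173),(288,142)),("caddy",.004,(350,172),(290,117)),("bigcaddy",.004,(287,392),(377,286)),("bar",.056,(328,181),None),("bar2",.056,(338,159),None),("bigbar",.056,(304,343),(366,257)),("dish",0,(261,229),(274,207)),("tumbler",0,(373,312),(385,196)),("spray",0,(399,239),(366,140)),("varn",0,None,(220,124))]:
    print(n,atz(S,s,z) if s else "",atz(T,t,z) if t else "", tri(S,s,T,t) if s and t else "")
E
```

```text
cams [ 0.2552 -0.2152  1.0127  1.    ] [ 0.3863 -0.0156  1.3848  1.    ]
hook [0.4414 0.3497 0.062 ] [0.4311 0.3592 0.062 ] (array([0.4373, 0.3584, 0.0534]), np.float64(0.013433740960675247))
tip [0.5567 0.3688 0.024 ] [0.568  0.3644 0.024 ] (array([0.5634, 0.3686, 0.0193]), np.float64(0.012045639815962019))
rest [0.4365 0.3504 0.    ] [0.442  0.3524 0.    ] (array([ 0.4407,  0.3568, -0.0132]), np.float64(0.0041487438351534185))
station [ 0.5751 -0.0065  0.    ] [ 0.566  -0.0033  0.    ] (array([ 0.5675, -0.0064,  0.0138]), np.float64(0.008785517389631806))
deck [ 0.6093 -0.0195  0.167 ] [ 0.6232 -0.0193  0.167 ] (array([ 0.6251, -0.016 ,  0.1382]), np.float64(0.009828638724190247))
caddy [ 0.7266 -0.0286  0.004 ] [ 0.7326 -0.027   0.004 ] (array([ 0.7362, -0.0262, -0.0144]), np.float64(0.002742879810155773))
bigcaddy [ 0.211  -0.2827  0.004 ] [ 0.2133 -0.2817  0.004 ] (array([ 0.2109, -0.2841, -0.0102]), np.float64(0.0013637834912565076))
bar [ 0.6443 -0.0142  0.056 ]  
bar2 [0.7089 0.0084 0.056 ]  
bigbar [ 0.3125 -0.2374  0.056 ] [ 0.3038 -0.2418  0.056 ] (array([ 0.3082, -0.235 ,  0.1033]), np.float64(0.003881078870705399))
dish [0.4456 0.0327 0.    ] [0.4559 0.0257 0.    ] (array([0.4505, 0.029 , 0.0015]), np.float64(0.012455944512569705))
tumbler [ 0.4843 -0.3104  0.    ] [ 0.4849 -0.3139  0.    ] (array([ 0.4833, -0.3108,  0.0087]), np.float64(0.003029349389503631))
spray [ 0.6721 -0.2416  0.    ] [ 0.6585 -0.2601  0.    ] (array([ 0.6398, -0.2423,  0.084 ]), np.float64(0.007112170614433963))
varn  [0.7147 0.1893 0.    ]
```

The scene picture shows the hook on its rest at (175,145), the rack and tray with a blue caddy at (350,172), a blue caddy with no jars on the bench at (287,392), and the dish at (262,228). In the top picture they are at (160,212), (290,117), (380,285) and (274,209).

There are two caddy candidates, top (290,117) and top (380,285). The one in the tray fits: it is smaller, holds the jars and sits under the rack. The bench one is larger and empty. I'll confirm this in an enlarged crop while I move to hover over the hook.

>>> jog_arm(motion=[[0, 0, -0.515, -288, -180, 0, 85], [0, 0, -0.515, -288, -180, 0, 85], [0, 0, -0.515, -288, -180, 0, 85], [0, 0, -0.515, -288, -180, 0, 85], [0, 0, -0.515, -288, -180, 0, 85], [0, 0, -0.515, -288, -180, 0, 85], [0, 0, -0.515, -288, -180, 0, 85], [0, 0, -0.515, -288, -180, 0, 85]], grip_force=60)

```text
t: 2.5
eef_pos: [0.4487, 0.3561, 0.2314]
tool_rot: [-0.0, -0.07, 0.998, 0.0]
contact_force: [0.3, 0.8, -0.5]
gripper_width: 0.994
grasp_force: 0.0
```

```bash
cat >> h.py <<'E'
def quatR(q):
    from scipy.spatial.transform import Rotation as R
    return R.from_quat([q[1],q[2],q[3],q[0]]).as_matrix()
def wrist():
    o=bot.get_obs();P=bot.read_camera("wrist")
    W=np.eye(4);W[:3,:3]=quatR(o["tool_rot"]);W[:3,3]=o["eef_pos"]
    P["W"]=W@np.array(P["tool_from_camera"]);return o,P
def wz(P,xy,z):
    K=np.array(P["camera_matrix"]);v=np.array([(xy[0]-K[0,2])/K[0,0],(xy[1]-K[1,2])/K[1,1]]);r=np.hypot(*v)
    d=np.r_[v/r*np.sin(r),np.cos(r)];d=P["W"][:3,:3]@d;o=P["W"][:3,3];return o+d*(z-o[2])/d[2]
def wproj(P,X):
    K=np.array(P["camera_matrix"]);c=np.linalg.inv(P["W"]);p=c[:3,:3]@np.asarray(X)+c[:3,3]
    r=np.arctan2(np.hypot(p[0],p[1]),p[2]);v=p[:2]/np.hypot(p[0],p[1])*r
    return np.array([K[0,0]*v[0]+K[0,2],K[1,1]*v[1]+K[1,2]])
E
python3 - <<'E'
from h import *
import pickle
np.set_printoptions(precision=4,suppress=True)
S,T=pickle.load(open("st.pkl","rb"))
o,P=wrist();print(o["t"],o["eef_pos"],o["tool_rot"]);print(P["tool_from_camera"],P["camera_matrix"])
pickle.dump(P,open("w1.pkl","wb"))
for n,z in [("hook",.062),("hook_tip",.024),("rest",0),("deck_edge",.167),("caddy_bar",.056),("front_wall",0),("dish",0)]:
    for r in bot.tip_of(n,P)[:2]: print(n,r["xy"],round(r["score"],2),wz(P,r["xy"],z))
A=cv2.resize(T["pixels"][40:190,200:400],(800,600),interpolation=cv2.INTER_CUBIC)
cv2.imwrite("pics/c1.png",A[:,:,::-1])
cv2.imwrite("pics/w1.png",cv2.resize(P["pixels"][:,:,::-1],(800,600),interpolation=cv2.INTER_CUBIC))
E
```

```text
2.5 [0.4487 0.3561 0.2314] [-0.0002 -0.0703  0.9975  0.0004]
[[ 0.     -0.9623 -0.2721  0.0692]
 [ 1.      0.0002 -0.0006 -0.0002]
 [ 0.0006 -0.2721  0.9623 -0.1421]
 [ 0.      0.      0.      1.    ]] [[325.1923   0.     280.5212]
 [  0.     325.1923 209.6633]
 [  0.       0.       1.    ]]
hook [272.1, 177.1] 0.62 [0.4359 0.3458 0.062 ]
hook_tip [280.4, 282.6] 0.58 [0.569  0.3728 0.024 ]
rest [275.7, 169.1] 0.95 [0.4371 0.3486 0.    ]
caddy_bar [13.5, 283.5] 0.9 [ 0.6377 -0.0187  0.056 ]
front_wall [27.4, 236.8] 0.58 [ 0.5837 -0.0246  0.    ]
dish [48.1, 152.4] 0.59 [0.4482 0.031  0.    ]
```

View pics/c1.png

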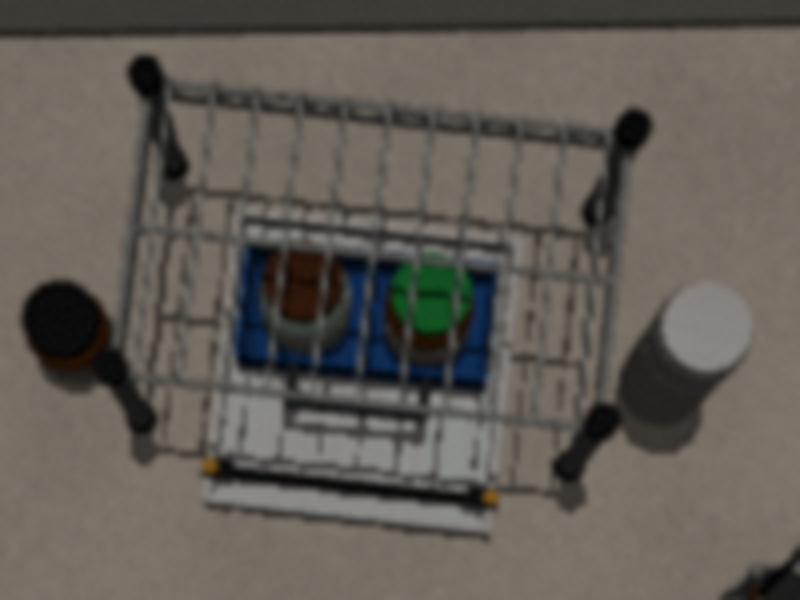

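View pics/w1.png

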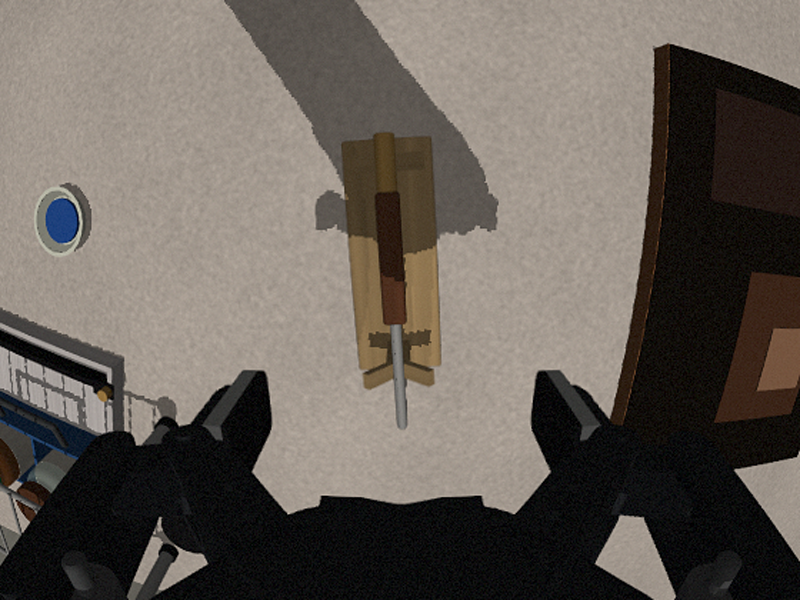

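The crop confirms it: the blue caddy in the tray holds a brown-lid and a green-lid jar, with its pull bar at crop (355,405). The stop bar runs from (210,465) to (490,497). The wrist view shows the hook with the grip ends at (387,192) and (396,323) and the rod end at (403,428).

```bash
python3 - <<'E'
from h import *
import pickle
np.set_printoptions(precision=4,suppress=True)
P=pickle.load(open("w1.pkl","rb"));S,T=pickle.load(open("st.pkl","rb"))
k=560/800
L=[]
for n,x,y,z in [("tailend",384,134,.062),("gripback",387.5,192,.073),("gripfront",395.5,323,.073),("bend",403,427,.062)]:
    p=wz(P,(x*k,y*k),z);L.append(p);print(n,p)
d=L[3]-L[0];print("len",np.linalg.norm(d),"yaw",np.arctan2(d[1],d[0]),"mid",(L[1]+L[2])/2,np.linalg.norm(L[1]-L[2]))
# station from top crop
def c(u,v): return (200+u/4,40+v/4)
b1=atz(T,c(212,466),.025);b2=atz(T,c(489,497),.025);print("stopbar",b1,b2,np.linalg.norm(b1-b2))
e=b1-b2;yaw=np.arctan2(e[1],e[0])-np.pi/2;print("st yaw",yaw)
f1=atz(T,c(205,503),0.02);f2=atz(T,c(489,536),0.02);print("wallfront",f1,f2,np.linalg.norm(f1-f2))
for u,v in [(146,76),(632,129)]: print("backpost",atz(T,c(u,v),.192))
for u,v in [(109,365),(602,420)]: print("frontpost",atz(T,c(u,v),.192))
for u,v in [(290,398),(424,411)]: print("bar",atz(T,c(u,v),.056))
E
```

```text
tailend [0.3567 0.3317 0.062 ]
gripback [0.3944 0.3396 0.073 ]
gripfront [0.4812 0.3568 0.073 ]
bend [0.5689 0.3746 0.062 ]
len 0.2165345194809108 yaw 0.19978369163392565 mid [0.4378 0.3482 0.073 ] 0.08849007795407475
stopbar [0.6081 0.0865 0.025 ] [ 0.5816 -0.122   0.025 ] 0.21019186573540977
st yaw -0.12622308111352476
wallfront [0.5808 0.0924 0.02  ] [ 0.5527 -0.1219  0.02  ] 0.21612577690005666
backpost [0.8451 0.1158 0.192 ]
backpost [ 0.8042 -0.2092  0.192 ]
frontpost [0.6494 0.1417 0.192 ]
frontpost [ 0.608  -0.1848  0.192 ]
bar [0.6529 0.0261 0.056 ]
bar [ 0.6418 -0.0728  0.056 ]
```

>>> jog_arm(motion=[[0, 0, -0.06, -8, -5, 60, 85], [0, 0, -0.06, -8, -5, 110, 85], [0, 0, -0.06, -8, -5, 150, 85], [0, 0, -0.06, -8, -5, 178, 85], [0, 0, -0.06, -8, -5, 188, 85], [0, 0, -0.06, -8, -5, 188, 40], [0, 0, -0.06, -8, -5, 188, 0], [0, 0, -0.06, -8, -5, 188, 0], [0, 0, -0.06, -8, -5, 188, 0], [0, 0, -0.06, -8, -5, 188, 0]], grip_force=60)

```text
t: 4.15
eef_pos: [0.4586, 0.3518, 0.0443]
tool_rot: [0.001, -0.1, 0.995, 0.001]
contact_force: [-1.1, 0.3, 6.2]
gripper_width: 0.181
grasp_force: 61.1
```

>>> jog_arm(motion=[[0, 0, 0, 0, 0, -15, 0], [0, 0, 0, 0, 0, -40, 0], [0, 0, 0, 0, 0, -75, 0], [0, 0, 0, 0, 0, -100, 0], [0, 0, 0, 0, 0, -110, 0], [0, 0, 0, 0, 0, -110, 0]])

```text
t: 4.9
eef_pos: [0.4583, 0.3509, 0.1537]
tool_rot: [0.0, -0.099, 0.995, 0.0]
contact_force: [0.1, 0.4, -0.6]
gripper_width: 0.178
grasp_force: 60.3
```

```bash
python3 - <<'E'
from h import *
import pickle
np.set_printoptions(precision=4,suppress=True)
o,P=wrist();print(o["t"],o["eef_pos"],o["tool_rot"],o["contact_force"],o["gripper_width"])
pickle.dump(P,open("w2.pkl","wb"))
cv2.imwrite("pics/w2.png",cv2.resize(P["pixels"][:,:,::-1],(800,600),interpolation=cv2.INTER_CUBIC))
E
```

```text
4.9 [0.4583 0.3509 0.1537] [ 0.0004 -0.0994  0.995   0.0002] [ 0.1037  0.4123 -0.5854] 0.177754811916365
```

View pics/w2.png

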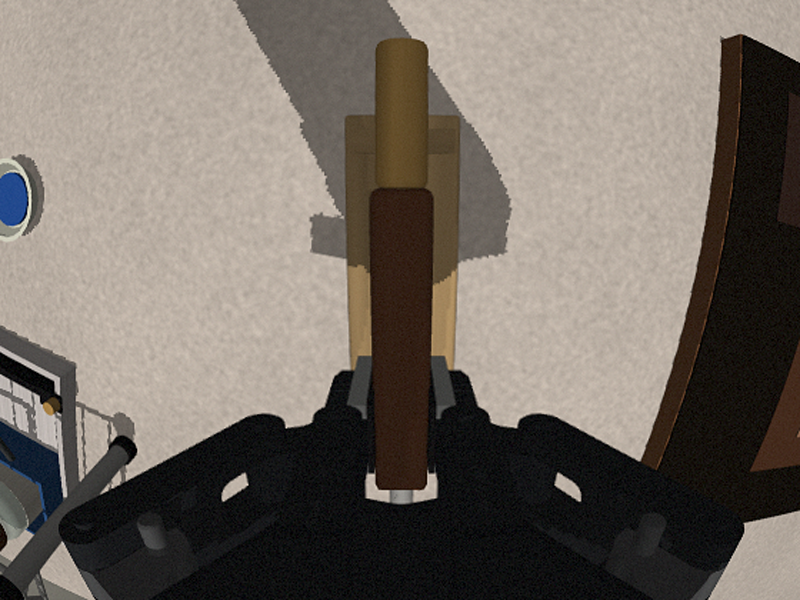

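The hook is held straight: the grip runs from (401,188) to (401,488). I'll work out its place in the hand, then plan the transfer.

```bash
python3 - <<'E'
from h import *
import pickle
np.set_printoptions(precision=4,suppress=True)
P=pickle.load(open("w2.pkl","rb"))
tcp=np.array([0.4583,.3509,.1537]);R=quatR([.0004,-.0994,.995,.0002]);k=.7
zt=tcp[2]+.019+.011
a=wz(P,(401*k,190*k),zt);b=wz(P,(400.5*k,488*k),zt);print(R.T@(a-tcp),R.T@(b-tcp),np.linalg.norm(a-b))
t=wz(P,(401.5*k,42*k),zt-.004);print("tail",R.T@(t-tcp))
print("R",R)
# target: limb at station (x,y)
xs=np.array([.992,-.126]);ys=np.array([.126,.992]);O=np.array([.5727,-.015])
print("tool yaw (hook dir)",np.arctan2(-R[1,0],-R[0,0]))
for lx in (.091,-.02):
    print(lx,O+xs*(lx-.110))
# move from here with limb entering: limb x=30 pre
for lx in (-.04,.091):
    d=np.r_[O+xs*(lx-.110),0]-tcp;d[2]=0;print("tool shift",lx,R.T@d*1000)
E
```

```text
[ 0.0648 -0.0002 -0.0301] [-0.0217 -0.0003 -0.03  ] 0.08644447063757785
tail [ 0.1025 -0.0001 -0.0261]
R [[-0.9802 -0.1978  0.0008]
 [-0.1978  0.9802  0.0005]
 [-0.0008  0.0003 -1.    ]]
tool yaw (hook dir) 0.19913815501461676
0.091 [ 0.5539 -0.0126]
-0.02 [0.4437 0.0014]
tool shift -0.04 [ 102.3653 -333.3372   -0.1917]
tool shift 0.091 [ -21.7532 -375.2247   -0.1013]
```

>>> jog_arm(motion=[[0, 0, 0.08, 20, -40, 0, 0], [0, 0, 0.16, 40, -90, 0, 0], [0, 0, 0.25, 60, -145, 0, 0], [0, 0, 0.325, 75, -200, 0, 0], [0, 0, 0.325, 82, -255, 0, 0], [0, 0, 0.325, 82, -300, 0, 0], [0, 0, 0.325, 82, -330, 20, 0], [0, 0, 0.325, 82, -340, 40, 0], [0, 0, 0.325, 82, -340, 54, 0], [0, 0, 0.325, 82, -340, 54, 0]])

```text
t: 6.2
eef_pos: [0.4438, 0.0019, 0.098]
tool_rot: [-0.002, 0.062, 0.998, -0.0]
contact_force: [-0.0, 0.4, 0.0]
gripper_width: 0.174
grasp_force: 60.3
```

```bash
cat > m.py <<'E'
from h import *
import pickle
np.set_printoptions(precision=4,suppress=True)
xs=np.array([.992,-.126]);ys=np.array([.126,.992]);O=np.array([.5727,-.015])
def st():
    o=bot.get_obs();R=quatR(o["tool_rot"]);t=o["eef_pos"];h=t+R@[-.109,0,0]
    d=h[:2]-O;return o,R,np.array([d@xs,d@ys,t[2]+.018]),np.arctan2(-R[1,0],-R[0,0])
def fs(o): f=o["contact_force"];return np.array([f[:2]@xs,f[:2]@ys,f[2]])
E
python3 - <<'E'
from m import *
o,R,l,y=st();print(o["t"],o["eef_pos"],o["q"],"limb",l,"yaw",y,"F",fs(o))
S=bot.read_camera("scene");T=bot.read_camera("top");o,P=wrist()
for n in ("caddy_bar","hook_tip","deck_edge","front_wall","dish"):
    for nm,C in (("S",S),("T",T),("W",P)):
        for r in bot.tip_of(n,C)[:2]:
            z={"caddy_bar":.056,"hook_tip":l[2]-.038,"deck_edge":.167,"front_wall":0,"dish":0}[n]
            X=wz(C,r["xy"],z) if nm=="W" else atz(C,r["xy"],z);d=X[:2]-O
            print(n,nm,np.round(r["xy"]),round(r["score"],2),X,"st",d@xs,d@ys)
A=cv2.resize(S["pixels"][140:250,230:390],(560,385),interpolation=cv2.INTER_CUBIC)
B=cv2.resize(T["pixels"][80:230,180:380],(560,420)[:2],interpolation=cv2.INTER_CUBIC)
im=np.zeros((600,800,3),np.uint8);im[:300,:436]=cv2.resize(A,(436,300));im[300:,:400]=cv2.resize(B,(400,300));im[300:,400:]=cv2.resize(P["pixels"],(400,300))
cv2.imwrite("pics/m1.png",im[:,:,::-1])
E
```

```text
6.2 [0.4438 0.0019 0.098 ] [-0.3188  0.3013  0.2025  2.2169 -0.1007  0.6351  1.402 ] limb [-0.021   0.0007  0.116 ] yaw -0.12505253110044354 F [-0.097   0.3967  0.0298]
caddy_bar S [307. 345.] 0.86 [ 0.3145 -0.2453  0.056 ] st -0.22710625902408121 -0.2609480525574328
caddy_bar S [329. 180.] 0.66 [ 0.647 -0.015  0.056] st 0.07365341970425228 0.009388894435639861
caddy_bar T [287. 142.] 0.64 [ 0.6442 -0.0161  0.056 ] st 0.07107754348418342 0.007917712961530729
hook_tip S [303. 203.] 0.77 [ 0.5493 -0.0137  0.078 ] st -0.023411183600658914 -0.0016767656337395047
hook_tip S [306. 207.] 0.37 [ 0.547  -0.0271  0.078 ] st -0.02399033608513377 -0.015246204300823029
hook_tip W [  9. 273.] 0.48 [ 0.4464 -0.2065  0.078 ] st -0.10112172597612808 -0.20588878502849817
deck_edge T [291. 141.] 0.86 [ 0.6264 -0.0264  0.167 ] st 0.054660155379929735 -0.004549567656863263
front_wall S [312. 208.] 0.77 [ 0.5807 -0.0224  0.    ] st 0.00892122576332522 -0.0063639213839052486
front_wall T [286. 167.] 0.96 [ 0.5792 -0.0111  0.    ] st 0.005962726095900047 0.0046918954156545
front_wall T [290. 119.] 0.6 [ 0.7286 -0.0267  0.    ] st 0.1560862207103109 0.008028557718243332
```

View pics/m1.png

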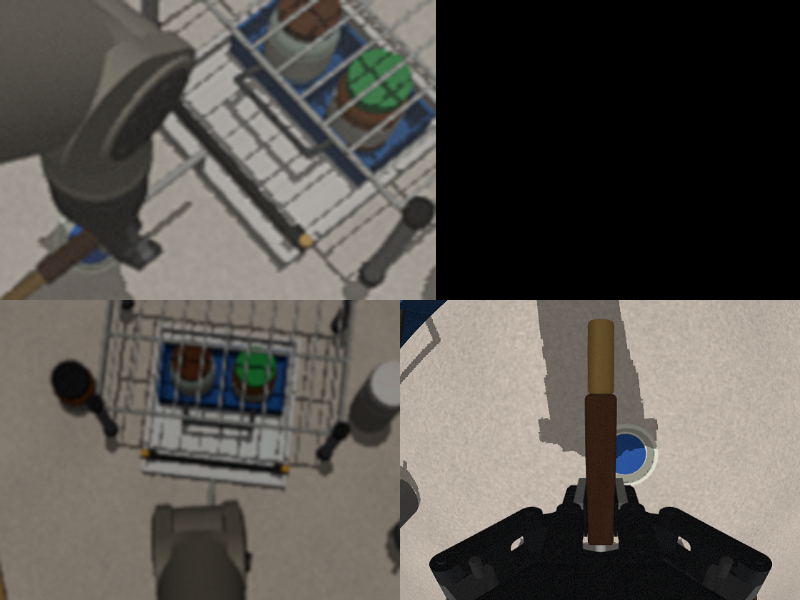

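The scene panel shows the rod pointing at the bar and the top panel shows the limb in line with the bar middle. The dish is untouched. Now I advance over the bar.

>>> jog_arm(motion=[[0, 0, 0, -25, 2, 0, 0], [0, 0, 0, -55, 2, 0, 0], [0, 0, 0, -85, 2, 0, 0], [0, 0, 0, -105, 2, 0, 0], [0, 0, 0, -113, 2, 0, 0], [0, 0, 0, -113, 2, 0, 0]])

```text
t: 7.85
eef_pos: [0.5572, -0.0108, 0.0991]
tool_rot: [-0.0, 0.063, 0.998, -0.0]
contact_force: [-0.3, -0.5, -0.8]
gripper_width: 0.175
grasp_force: 60.3
```

```bash
python3 - <<'E'
from m import *
o,R,l,y=st();print(o["t"],o["eef_pos"],"limb",l,"yaw",y,"F",fs(o))
S=bot.read_camera("scene");T=bot.read_camera("top")
A=S["pixels"][145:225,280:390];B=T["pixels"][95:185,230:350]
im=np.vstack([cv2.resize(A,(412,300),interpolation=cv2.INTER_CUBIC),cv2.resize(B,(412,300),interpolation=cv2.INTER_CUBIC)])
im=cv2.convertScaleAbs(im,alpha=1.6)
b=O+xs*.0; print("limb end px S",proj(S,np.r_[O+xs*l[0]+ys*l[1],l[2]-.042]),"T",proj(T,np.r_[O+xs*l[0]+ys*l[1],l[2]-.042]))
cv2.imwrite("pics/m2.png",im[:,:,::-1])
E
```

```text
7.85 [ 0.5572 -0.0108  0.0991] limb [0.0931 0.0022 0.1171] yaw -0.12596862169333148 F [-0.2684 -0.5273 -0.8101]
limb end px S [337.479  175.0062] T [289.5698 133.7345]
```

View pics/m2.png

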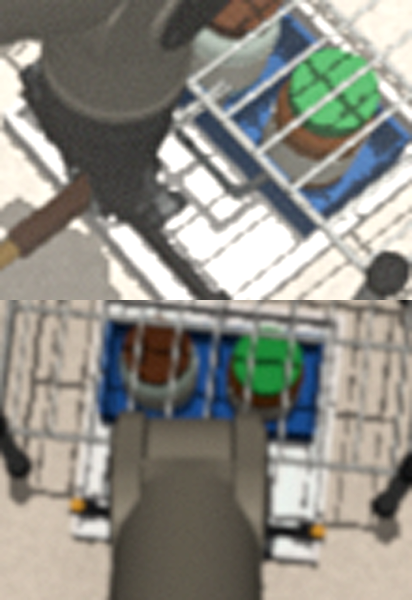

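The scene panel shows the rod end at about (215,95), behind the bar line through (207,157). The limb is over the gap, so I lower it.

>>> jog_arm(motion=[[0, 0, 0, 3, 0, 8, 0], [0, 0, 0, 3, 0, 14, 0], [0, 0, 0, 3, 0, 19, 0], [0, 0, 0, 3, 0, 23, 0], [0, 0, 0, 3, 0, 23, 0]])

```text
t: 8.57
eef_pos: [0.5543, -0.0104, 0.0759]
tool_rot: [-0.0, 0.063, 0.998, -0.0]
contact_force: [0.7, 0.3, -0.5]
gripper_width: 0.181
grasp_force: 60.3
```

>>> jog_arm(motion=[[0, 0, 0, 0, 0, 8, 0], [0, 0, 0, 0, 0, 16, 0], [0, 0, 0, 0, 0, 23, 0], [0, 0, 0, 0, 0, 23, 0]])

```text
t: 9.07
eef_pos: [0.5539, -0.0105, 0.0525]
tool_rot: [-0.001, 0.063, 0.998, -0.0]
contact_force: [-0.5, 0.4, -0.5]
gripper_width: 0.175
grasp_force: 60.3
```

Now pull slowly, a few mm at a time, until contact shows.

>>> jog_arm(motion=[[0, 0, 0, 1.5, 0, 0, 0], [0, 0, 0, 3, 0, 0, 0], [0, 0, 0, 4.5, 0, 0, 0], [0, 0, 0, 6, 0, 0, 0], [0, 0, 0, 7.5, 0, 0, 0], [0, 0, 0, 9, 0, 0, 0]])

```text
t: 9.82
eef_pos: [0.5454, -0.0092, 0.0533]
tool_rot: [-0.0, 0.063, 0.998, 0.0]
contact_force: [1.1, -0.3, -0.6]
gripper_width: 0.176
grasp_force: 60.3
```

>>> jog_arm(motion=[[0, 0, 0, 1.5, 0, 0, 0], [0, 0, 0, 3, 0, 0, 0], [0, 0, 0, 4.5, 0, 0, 0], [0, 0, 0, 6, 0, 0, 0], [0, 0, 0, 7.5, 0, 0, 0], [0, 0, 0, 9, 0, 0, 0], [0, 0, 0, 10.5, 0, 0, 0], [0, 0, 0, 12, 0, 0, 0]])

```text
t: 10.82
eef_pos: [0.5337, -0.0077, 0.0534]
tool_rot: [0.0, 0.063, 0.998, 0.0]
contact_force: [3.5, -0.2, -1.8]
gripper_width: 0.179
grasp_force: 60.1
```

>>> jog_arm(motion=[[0, 0, 0, 1.5, 0, 0, 0], [0, 0, 0, 3.5, 0, 0, 0], [0, 0, 0, 5.5, 0, 0, 0], [0, 0, 0, 7.5, 0, 0, 0], [0, 0, 0, 9.5, 0, 0, 0], [0, 0, 0, 11.5, 0, 0, 0], [0, 0, 0, 13.5, 0, 0, 0], [0, 0, 0, 15.5, 0, 0, 0], [0, 0, 0, 17.5, 0, 0, 0], [0, 0, 0, 19.5, 0, 0, 0]])

```text
t: 12.08
eef_pos: [0.5142, -0.0053, 0.0533]
tool_rot: [0.0, 0.063, 0.998, 0.0]
contact_force: [3.7, 0.2, -1.9]
gripper_width: 0.173
grasp_force: 60.1
```

>>> jog_arm(motion=[[0, 0, 0, 2, 0, 0, 0], [0, 0, 0, 4, 0, 0, 0], [0, 0, 0, 6, 0, 0, 0], [0, 0, 0, 8, 0, 0, 0], [0, 0, 0, 10, 0, 0, 0], [0, 0, 0, 12, 0, 0, 0], [0, 0, 0, 14, 0, 0, 0], [0, 0, 0, 16, 0, 0, 0], [0, 0, 0, 18, 0, 0, 0], [0, 0, 0, 20, 0, 0, 0]])

```text
t: 13.32
eef_pos: [0.4943, -0.0028, 0.0533]
tool_rot: [-0.0, 0.063, 0.998, 0.0]
contact_force: [3.5, -0.2, -1.7]
gripper_width: 0.174
grasp_force: 60.2
```

```bash
python3 - <<'E'
from m import *
o,R,l,y=st();print(o["t"],o["eef_pos"],"limb",l,"yaw",y,"F",fs(o))
T=bot.read_camera("top")
B=T["pixels"][70:190,210:370]
im=cv2.convertScaleAbs(cv2.resize(B,(800,600),interpolation=cv2.INTER_CUBIC),alpha=1.6)
cv2.imwrite("pics/m3.png",im[:,:,::-1])
E
```

```text
13.325 [ 0.4943 -0.0028  0.0533] limb [0.0297 0.0023 0.0713] yaw -0.12585495049076642 F [ 3.5472  0.2388 -1.6715]
```

View pics/m3.png

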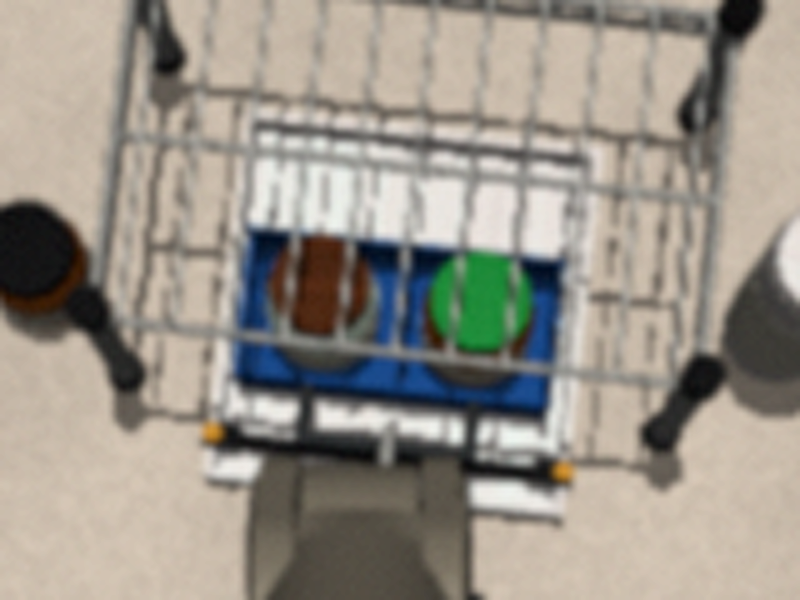

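The caddy is following squarely with the hook at mid-bar (387,450), and the sliding pull is about 3.5 N. I'll continue, then creep.

>>> jog_arm(motion=[[0, 0, 0, 2, 0, 0, 0], [0, 0, 0, 4, 0, 0, 0], [0, 0, 0, 6, 0, 0, 0], [0, 0, 0, 8, 0, 0, 0], [0, 0, 0, 10, 0, 0, 0], [0, 0, 0, 12, 0, 0, 0], [0, 0, 0, 14, 0, 0, 0], [0, 0, 0, 16, 0, 0, 0], [0, 0, 0, 17.5, 0, 0, 0], [0, 0, 0, 18.5, 0, 0, 0]])

```text
t: 14.62
eef_pos: [0.476, -0.0005, 0.0533]
tool_rot: [-0.0, 0.063, 0.998, 0.0]
contact_force: [3.2, -0.3, -0.9]
gripper_width: 0.173
grasp_force: 60.2
```

>>> jog_arm(motion=[[0, 0, 0, 0.7, 0, 0, 0], [0, 0, 0, 1.4, 0, 0, 0], [0, 0, 0, 2.1, 0, 0, 0], [0, 0, 0, 2.8, 0, 0, 0]])

```text
t: 15.12
eef_pos: [0.4733, -0.0001, 0.0533]
tool_rot: [-0.0, 0.063, 0.998, 0.0]
contact_force: [2.9, -1.3, -1.6]
gripper_width: 0.174
grasp_force: 60.2
```

>>> jog_arm(motion=[[0, 0, 0, 0.5, 0, 0, 0], [0, 0, 0, 1, 0, 0, 0], [0, 0, 0, 1.5, 0, 0, 0], [0, 0, 0, 2, 0, 0, 0]])

```text
t: 15.62
eef_pos: [0.4713, 0.0001, 0.0533]
tool_rot: [-0.0, 0.063, 0.998, 0.0]
contact_force: [3.2, 0.8, -1.6]
gripper_width: 0.178
grasp_force: 60.2
```

>>> jog_arm(motion=[[0, 0, 0, 0.5, 0, 0, 0], [0, 0, 0, 1, 0, 0, 0], [0, 0, 0, 1.5, 0, 0, 0], [0, 0, 0, 2, 0, 0, 0]])

```text
t: 16.12
eef_pos: [0.4693, 0.0004, 0.0533]
tool_rot: [0.0, 0.063, 0.998, 0.0]
contact_force: [4.5, -0.9, -1.7]
gripper_width: 0.179
grasp_force: 60.2
```

>>> jog_arm(motion=[[0, 0, 0, 0.3, 0, 0, 0], [0, 0, 0, 0.6, 0, 0, 0], [0, 0, 0, 0.9, 0, 0, 0]])

```text
t: 16.5
eef_pos: [0.4684, 0.0005, 0.0533]
tool_rot: [0.0, 0.063, 0.998, 0.0]
contact_force: [2.8, 0.1, -1.6]
gripper_width: 0.177
grasp_force: 60.2
```

>>> jog_arm(motion=[[0, 0, 0, 0.5, 0, 0, 0], [0, 0, 0, 1, 0, 0, 0], [0, 0, 0, 1.5, 0, 0, 0]])

```text
t: 16.88
eef_pos: [0.4669, 0.0007, 0.0533]
tool_rot: [-0.0, 0.063, 0.998, 0.0]
contact_force: [4.1, -0.5, -1.4]
gripper_width: 0.174
grasp_force: 60.2
```

>>> jog_arm(motion=[[0, 0, 0, 0.5, 0, 0, 0], [0, 0, 0, 1, 0, 0, 0], [0, 0, 0, 1.5, 0, 0, 0]])

```text
t: 17.25
eef_pos: [0.4655, 0.0009, 0.0533]
tool_rot: [0.0, 0.063, 0.998, 0.0]
contact_force: [4.3, -1.1, -1.5]
gripper_width: 0.175
grasp_force: 60.2
```

>>> jog_arm(motion=[[0, 0, 0, 0.5, 0, 0, 0], [0, 0, 0, 1, 0, 0, 0], [0, 0, 0, 1.5, 0, 0, 0]])

```text
t: 17.62
eef_pos: [0.4641, 0.0011, 0.0533]
tool_rot: [0.0, 0.063, 0.998, 0.0]
contact_force: [4.3, 0.0, -2.1]
gripper_width: 0.177
grasp_force: 60.2
```

>>> jog_arm(motion=[[0, 0, 0, 0.5, 0, 0, 0], [0, 0, 0, 1, 0, 0, 0], [0, 0, 0, 1.5, 0, 0, 0]])

```text
t: 18.0
eef_pos: [0.464, 0.0012, 0.0536]
tool_rot: [0.001, 0.063, 0.998, 0.0]
contact_force: [7.8, -2.2, -4.6]
gripper_width: 0.177
grasp_force: 59.8
```

Stop contact: the force rose to 7.8 N and motion ceased. I'll add a little more pull.

>>> jog_arm(motion=[[0, 0, 0, 0.3, 0, 0, 0], [0, 0, 0, 0.6, 0, 0, 0], [0, 0, 0, 0.6, 0, 0, 0]])

```text
t: 18.38
eef_pos: [0.464, 0.0012, 0.0537]
tool_rot: [0.002, 0.063, 0.998, 0.0]
contact_force: [9.4, -1.5, -4.9]
gripper_width: 0.173
grasp_force: 59.7
```

```bash
python3 - <<'E'
from m import *
o,R,l,y=st();print(o["t"],o["eef_pos"],"limb",l,"yaw",y,"F",fs(o))
T=bot.read_camera("top");print(fs(bot.get_obs()))
B=T["pixels"][70:190,210:370]
im=cv2.convertScaleAbs(cv2.resize(B,(800,600),interpolation=cv2.INTER_CUBIC),alpha=1.6)
cv2.imwrite("pics/m4.png",im[:,:,::-1])
E
```

```text
18.375 [0.464  0.0012 0.0537] limb [-0.0009  0.0024  0.0717] yaw -0.12612441650519518 F [ 9.5612 -0.3293 -4.9162]
[ 9.2002 -0.3147 -5.4575]
```

View pics/m4.png

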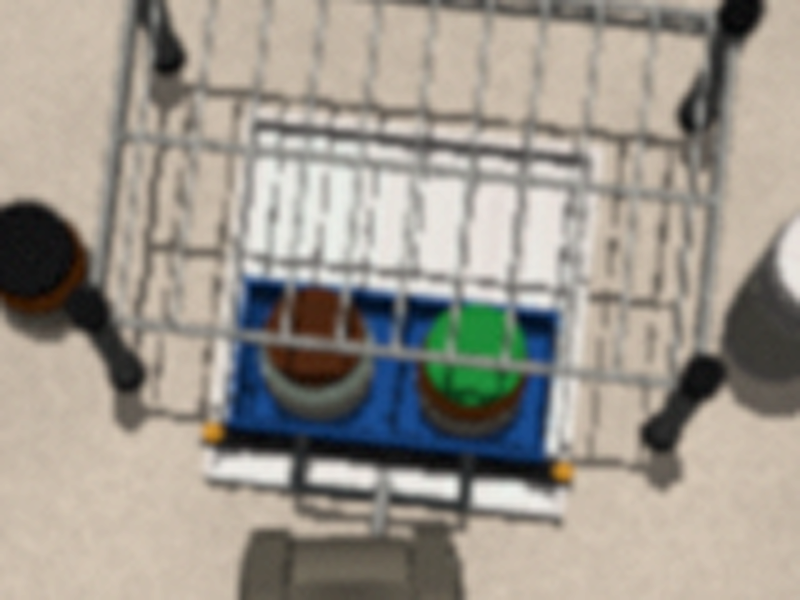

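The caddy's front face is flush along the stop bar from (213,432) to (562,472), jars upright and the hook at (382,500). I'll add a touch more pull and hold it.

>>> jog_arm(motion=[[0, 0, 0, 0.2, 0, 0, 0], [0, 0, 0, 0.4, 0, 0, 0], [0, 0, 0, 0.4, 0, 0, 0], [0, 0, 0, 0.4, 0, 0, 0], [0, 0, 0, 0.4, 0, 0, 0], [0, 0, 0, 0.4, 0, 0, 0], [0, 0, 0, 0.4, 0, 0, 0]])

```text
t: 19.3
eef_pos: [0.464, 0.0012, 0.0537]
tool_rot: [0.002, 0.063, 0.998, 0.0]
contact_force: [9.9, -1.4, -6.5]
gripper_width: 0.176
grasp_force: 59.6
```

>>> jog_arm(motion=[[0, 0, 0, -0.4, 0, 0, 0], [0, 0, 0, -0.8, 0, 0, 0], [0, 0, 0, -1.2, 0, 0, 0], [0, 0, 0, -1.7, 0, 0, 0], [0, 0, 0, -2.2, 0, 0, 0], [0, 0, 0, -3, 0, 0, 0], [0, 0, 0, -4, 0, 0, 0], [0, 0, 0, -6, 0, 0, 0], [0, 0, 0, -9, 0, 0, 0], [0, 0, 0, -12, 0, 0, 0]])

```text
t: 20.55
eef_pos: [0.4732, -0.0002, 0.0532]
tool_rot: [-0.0, 0.063, 0.998, -0.0]
contact_force: [1.1, -0.7, -1.1]
gripper_width: 0.173
grasp_force: 60.3
```

>>> jog_arm(motion=[[0, 0, 0, -1, 0, 0, 0], [0, 0, 0, -1, 0, -5, 0], [0, 0, 0, -1, 0, -10, 0], [0, 0, 0, -1, 0, -15, 0]])

```text
t: 21.05
eef_pos: [0.4744, -0.0003, 0.0688]
tool_rot: [0.0, 0.063, 0.998, 0.0]
contact_force: [-0.5, -0.3, -2.2]
gripper_width: 0.174
grasp_force: 60.3
```

>>> jog_arm(motion=[[0, 0, 0, 0, 0, 0, 0], [0, 0, 0, 0, 0, 0, 0]])

```text
t: 21.3
eef_pos: [0.4744, -0.0002, 0.0683]
tool_rot: [0.0, 0.063, 0.998, 0.0]
contact_force: [-0.4, -0.3, -0.1]
gripper_width: 0.177
grasp_force: 60.3
```

>>> jog_arm(motion=[[0, 0, 0, 0, 0, -15, 0], [0, 0, 0, 0, 0, -40, 0], [0, 0, 0, 0, 0, -70, 0], [0, 0, 0, 0, 0, -86, 0], [0, 0, 0, 0, 0, -86, 0]])

```text
t: 21.92
eef_pos: [0.4754, -0.0002, 0.156]
tool_rot: [0.002, 0.063, 0.998, 0.0]
contact_force: [0.0, -0.4, -0.6]
gripper_width: 0.176
grasp_force: 60.3
```

```bash
python3 - <<'E'
from m import *
o,P=wrist();o,R,l,y=st();print(o["t"],o["eef_pos"],o["tool_rot"],"limb",l,"yaw",y,"F",fs(o))
W=pickle.load(open("w2.pkl","rb"))
a=cv2.cvtColor(W["pixels"],cv2.COLOR_RGB2GRAY);b=cv2.cvtColor(P["pixels"],cv2.COLOR_RGB2GRAY)
for n,(x0,x1,y0,y1) in {"tailend/grip joint":(262,300,110,160),"gripfront":(262,300,325,350)}.items():
    t=a[y0:y1,x0:x1];s=b[y0-10:y1+10,x0-10:x1+10];r=cv2.matchTemplate(s,t,cv2.TM_CCOEFF_NORMED);_,m,_,p=cv2.minMaxLoc(r);print(n,p[0]-10,p[1]-10,m)
tcp=np.array([.4586,.3518]);d=np.r_[tcp-o["eef_pos"][:2],0];print("shift tool mm",R.T@d*1000,"turn", -(0.1993-y))
E
```

```text
21.975 [ 0.4747 -0.0002  0.155 ] [0.0007 0.0629 0.998  0.0003] limb [0.0099 0.0024 0.173 ] yaw -0.1258278763525075 F [ 0.0221 -1.51   -2.4989]
tailend/grip joint 0 0 0.9553250074386597
gripfront 0 0 0.6837930083274841
shift tool mm [ 60.1325 347.2061   0.1284] turn -0.3251278763525075
```

The hook has not shifted in the grip. I carry it back to above its rest.

>>> jog_arm(motion=[[0, 0, 0, 25, 20, 0, 0], [0, 0, 0, 45, 60, 0, 0], [0, 0, 0, 60, 115, 0, 0], [0, 0, -0.08, 65, 170, 0, 0], [0, 0, -0.16, 65, 225, 0, 0], [0, 0, -0.25, 63, 280, 0, 0], [0, 0, -0.325, 60, 325, 0, 0], [0, 0, -0.325, 60, 347, 0, 0], [0, 0, -0.325, 60, 347, 0, 0], [0, 0, -0.325, 60, 347, 0, 0]])

```text
t: 23.22
eef_pos: [0.4584, 0.3491, 0.1537]
tool_rot: [-0.001, -0.098, 0.995, -0.001]
contact_force: [0.2, -0.2, -0.9]
gripper_width: 0.177
grasp_force: 60.3
```

```bash
python3 - <<'E'
from m import *
o,R,l,y=st();print(o["t"],o["eef_pos"],o["tool_rot"],y,o["contact_force"])
d=np.array([.4586,.3518,.0443])-o["eef_pos"];print("shift",R.T@d*1000,"turn",-(.1993-y))
T=bot.read_camera("top");cv2.imwrite("pics/t2.png",T["pixels"][:,:,::-1])
_,P=wrist();W=pickle.load(open("w2.pkl","rb"))
a=cv2.cvtColor(W["pixels"],cv2.COLOR_RGB2GRAY);b=cv2.cvtColor(P["pixels"],cv2.COLOR_RGB2GRAY)
print("diff",np.abs(a.astype(int)-b).mean())
for n,(x0,x1,y0,y1) in {"rest corner L":(232,262,70,110),"tail":(255,308,20,60)}.items():
    t=a[y0:y1,x0:x1];s=b[y0-15:y1+15,x0-15:x1+15];r=cv2.matchTemplate(s,t,cv2.TM_CCOEFF_NORMED);_,m,_,p=cv2.minMaxLoc(r);print(n,p[0]-15,p[1]-15,m)
E
```

```text
23.225 [0.4584 0.3491 0.1537] [-0.0006 -0.0981  0.9952 -0.001 ] 0.19654922329760208 [ 0.2389 -0.212  -0.9475]
shift [ -0.8843   2.8386 109.4384] turn -0.002750776702397928
diff 7.381896258503401
rest corner L 2 1 0.9108937382698059
tail 0 0 0.9827174544334412
```

>>> jog_arm(motion=[[0, 0, -0.003, -1, 2.5, 15, 0], [0, 0, -0.003, -1, 2.5, 45, 0], [0, 0, -0.003, -1, 2.5, 75, 0], [0, 0, -0.003, -1, 2.5, 93, 0], [0, 0, -0.003, -1, 2.5, 102, 0], [0, 0, -0.003, -1, 2.5, 106, 0], [0, 0, -0.003, -1, 2.5, 108, 0], [0, 0, -0.003, -1, 2.5, 108, 0]])

```text
t: 24.32
eef_pos: [0.4594, 0.3544, 0.047]
tool_rot: [0.001, -0.101, 0.995, 0.0]
contact_force: [-0.1, -0.3, -0.1]
gripper_width: 0.176
grasp_force: 60.5
```

>>> jog_arm(motion=[[0, 0, 0, 0, -2, 1, 0], [0, 0, 0, 0, -2, 2.5, 0], [0, 0, 0, 0, -2, 2.5, 0]])

```text
t: 24.7
eef_pos: [0.4596, 0.3521, 0.0444]
tool_rot: [0.0, -0.101, 0.995, 0.0]
contact_force: [-0.7, -1.6, 4.4]
gripper_width: 0.173
grasp_force: 61.4
```

In contact, same pose as at the grasp. Release gently and let the hook settle.

>>> jog_arm(motion=[[0, 0, 0, 0, 0, 0, 17], [0, 0, 0, 0, 0, 0, 22], [0, 0, 0, 0, 0, 0, 30], [0, 0, 0, 0, 0, 0, 45], [0, 0, 0, 0, 0, 0, 65], [0, 0, 0, 0, 0, 0, 70], [0, 0, 0, 0, 0, 0, 70]], grip_force=20)

```text
t: 25.58
eef_pos: [0.4593, 0.3522, 0.0438]
tool_rot: [0.0, -0.101, 0.995, 0.0]
contact_force: [-0.2, 1.4, 0.3]
gripper_width: 0.82
grasp_force: 0.0
```

>>> jog_arm(motion=[[0, 0, 0, 0, 0, -10, 70], [0, 0, 0, 0, 0, -30, 70], [0, 0, 0, 0, 0, -70, 70], [0, 0, 0, 0, 0, -120, 70], [0, 0, 0, 0, 0, -170, 70], [0, 0, 0, 8, 5, -187, 85], [0, 0, 0.06, 8, 5, -187, 85], [0, 0, 0.06, 8, 5, -187, 85]])

```text
t: 26.58
eef_pos: [0.4497, 0.3554, 0.2307]
tool_rot: [-0.0, -0.072, 0.997, -0.0]
contact_force: [0.7, 0.3, 0.8]
gripper_width: 0.993
grasp_force: 0.0
```

```bash
python3 - <<'E'
from m import *
o,P=wrist();T=bot.read_camera("top");S=bot.read_camera("scene");print(o["t"],o["eef_pos"],o["tool_rot"],o["contact_force"],o["gripper_width"])
for n,z in [("hook",.062),("hook_tip",.024),("rest",0)]:
    for r in bot.tip_of(n,P)[:1]: print(n,r["xy"],round(r["score"],2),wz(P,r["xy"],z))
im=np.zeros((600,800,3),np.uint8)
im[:300,:400]=cv2.resize(P["pixels"],(400,300));im[:300,400:]=cv2.resize(T["pixels"][70:190,210:370],(400,300),interpolation=cv2.INTER_CUBIC)
im[300:,:400]=cv2.resize(S["pixels"][:210,120:400],(400,300),interpolation=cv2.INTER_CUBIC);im[300:,400:]=cv2.resize(T["pixels"][:,:],(400,300))
cv2.imwrite("pics/f.png",cv2.convertScaleAbs(im,alpha=1.4)[:,:,::-1])
E
```

```text
26.575 [0.4497 0.3554 0.2307] [-0.0003 -0.0715  0.9974 -0.0002] [0.707  0.303  0.8347] 0.993229667688706
hook [272.1, 176.3] 0.78 [0.4361 0.3448 0.062 ]
hook_tip [284.0, 280.5] 0.59 [0.5661 0.376  0.024 ]
rest [274.1, 169.9] 0.76 [0.4392 0.3459 0.    ]
```

View pics/f.png

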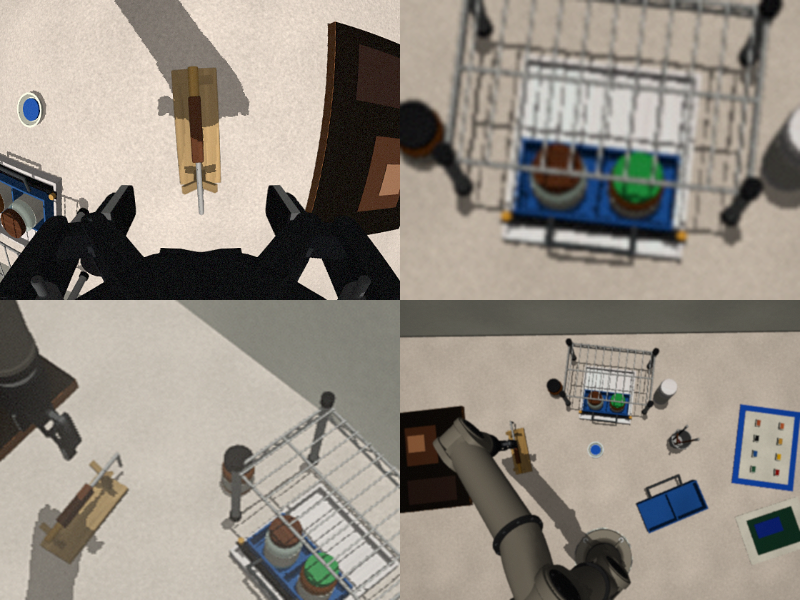

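The hook lies in both forks pointing the same way. The caddy is flush on the stop bar from (505,215) to (682,237), with the jars upright and the bystanders in place, so I hand in.

```bash
python3 -c "
from station import bot;print(bot.hand_in())"
```

```text
the job is handed in; nothing more can be done
None
```

I handed the job in at about 26.6 s: the caddy was drawn onto the stop bar and held with a pull of about 10 N, and the hook is back in its rest. The final pictures show the caddy flush on the stop, both jars upright and nothing else disturbed. The hand-in gave no verdict, and I couldn't measure whether the caddy still presses on the stop now the hook is off.

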